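# Slide the battery box into its charging dock

### The job

Push the heavy orange battery box across the table into the grey charging dock until it is fully home, up against the back stop; push low, where it has a yellow bar behind its base, so that it slides and does not tip. Then press the green button on the dock's console all the way down and let it come up again. Nothing is to be picked up, and the two bottles and the crucible standing around stay where they are.

Things in the scene. Friction and masses are not known exactly. Their poses are not given: they have to be found in the camera images.
- battery_box: Heavy orange battery box, black lid and carrying loop, 1.3 to 1.9 kg. Case base 80 mm (x) by 140 mm (y), 24 mm high, corners rounded; 198 mm tall, loop to 228 mm. Origin: on the table, centre of the base's underside. Own +x is the front, which enters the dock first; z up. Slides flat with friction (6 to 14 N, more in jerky starts); tips if pushed on the upper case.
- push_bar (a point): Middle of the rear face of the box's yellow push bar: 102 mm behind the box's origin (own x), 24 mm above the table. Bar 140 mm wide (y), 12 mm thick, from 8 to 40 mm above the table, 50 mm clear of the case, on two arms 12 mm thick at y = -45 and 45 mm.
- dock: Fixed grey charging dock, open to its own -x. Origin: on the table, where the box's origin lies when fully home, both x axes alike. Back stop face at own x = 41 mm, 75 mm high. Side rails 30 mm high, 152 mm apart, from x = 44 to -6 mm, then flared to about 190 mm apart at x = -50 mm. Belongs to it: white console 80 x 70 x 50 mm, centred at x = -90, y = -175 mm.
- charge_button_top (a point): Centre of the top of the round green push button (34 mm across) on the console; it is pressed straight down.
- charge_button (a joint): Travel of the green button: 0 is up, 0.006 m is fully down (spring, about 5 N at the bottom; it comes up by itself).
- white_bottle: White bottle with red cap, 59 mm across, 126 mm high, standing; origin at the centre of its underside. Leave alone.
- dropper_bottle: Brown dropper bottle with red rubber bulb, 38 mm across, 109 mm high, standing; origin at the centre of its underside. Leave alone.
- crucible: White porcelain crucible with lid, 45 mm across, 43 mm high; origin at the centre of its underside. Leave alone.

How it is judged:
On the way, in this order (a step that is already met when the one before it is completed fails the run):
1. the battery box stands fully home in the dock (x of battery_box in the frame of dock above -0.006 m and angle between the x axis of battery_box and the x axis of dock, either way round below 0.07 rad and linear speed of battery_box below 0.02 m/s), for 0.2 s.
2. the green button is pressed all the way down (value of joint charge_button above 0.0045 m), for 0.05 s.
At the end, for the whole second after the job is handed in: The battery box stands upright and at rest on the table in the dock, its front within 6 mm of the back stop, square to the dock within 0.07 rad; the green button has been pressed down at least 4.5 mm since and is up again (x of battery_box in the frame of dock between -0.006 and 0.006 m and horizontal distance between battery_box and dock below 0.01 m and angle between the x axis of battery_box and the x axis of dock, either way round below 0.07 rad and angle between battery_box's own z axis and vertical below 0.03 rad and height (world z) of battery_box below 0.004 m and linear speed of battery_box below 0.01 m/s and value of joint charge_button below 0.0015 m); the robot touches nothing.
It fails at once if the battery box tips by more than 0.12 rad (angle between battery_box's own z axis and vertical above 0.12 rad).
It fails at once if the battery box is lifted by more than 10 mm (height (world z) of battery_box above 0.01 m).
It fails at once if the button is pressed before the box is home (value of joint charge_button above 0.003 m and x of battery_box in the frame of dock below -0.008 m).
It fails at once if a bystander is shifted by more than 20 mm, lifted or knocked over (distance of any of white_bottle, dropper_bottle, crucible from where it was at the start of the episode above 0.02 m or angle between any of white_bottle, dropper_bottle, crucible's own z axis and vertical above 0.3 rad).
It also fails if it takes over 58 s, if anything falls off the work surface, if the arm or the gripper's body presses on something with over 40 N, if the wrist force passes 120 N, or if a joint passes its speed limit or range.

### The arm

A 6-joint arm with a two-finger parallel gripper is mounted at the origin on a cart in front of the work surface, level with it; the furniture and walls round the work are solid. World frame = base frame: x ahead of the robot, y to its left, z up, the work surface at z = 0. Lengths are in m, angles in rad, forces in N, time in s.
With the tool pointing down it reaches from about 0.375 to 0.9 m from the base axis. Payload 3.1 kg.
Tool frame: the origin (TCP) lies on the centre line of the jaws, within the pads' length; the fingertips stand robot.tip_reach ahead of it and the grasp point (between the pads) is the TCP (robot.tip_reach is the distance from the TCP to the fingertips, in m); z points along the fingers, y is the direction in which the jaws open and shut (so a half turn about z gives the same grasp; the last joint's range is limited). The gripper opens to 87 mm and grips with 3 to 60 N. Pads are 19 mm wide; open, the fingers measure 117 mm over their backs; the gripper's body (75 mm by 190 mm) begins 51 mm behind the grasp point.
Start: joints at [-1.484, 0.527, 1.433, -0, 1.181, -0.178], TCP at [0.164, -0.603, 0.242] pointing down, gripper open.
Joint ranges: [-3.08, 3.08], [-0.75, 2.2], [0.22, 2.44], [-1.43, 4.57], [0, 2.65], [-2.85, 2.85]. Speed limits (rad/s): [2.79, 2.79, 3.14, 3.14, 3.14, 3.14].

### API

Orientations are given as a unit quaternion [x, y, z, w].
In Python, from rig import telemetry, viewer, robot gives the robot as it stands. The module is installed in compiled form; this text tells all that it offers.
- The arm moves only by the tool step_arm, never from a script. Its argument "targets" is a list of rows, each an object of numbers: "dx", "dy", "dz": the shift along the tool's x, y, z in m; "rx", "ry", "rz": the turn, a rotation vector about the tool's x, y, z in degrees. In form: [{"dx": .., "dy": .., "dz": .., "rx": .., "ry": .., "rz": ..}, ...]. A call has exactly 5 rows; each row is the pose to reach, as a shift and turn from the pose measured when the call began, along the tool's axes at that moment; what a row does not reach only later rows make up. A row lasts 1/8 s, in which the tool goes at most 62.5 mm and 10.7 degrees, less where a joint would pass 70% of its speed; a pose out of reach is approached as far as the arm can. A call with a gripper value outside its range is refused whole. "gripper" is the opening, from 0 (shut) to 1 (fully open), set as the call begins (left out, the last holds). The fingers move at their own pace and stop on an object; "force" is the grip in N (left out, the last holds). Time passes only in rows, so rows that repeat a pose let the fingers close, or fill a call up. It gives the time, the measured TCP pose, the force and the opening at its end, in the units of the state.
- telemetry.get_obs(): the state, without advancing time (a new reading comes with each control period).
- viewer.camera(name): name is "side" or "top" or "wrist"; returns a dict with "img" (420x560x3 uint8, blue, green, red), "depth" (420x560 float32, m along the optical axis (not along the pixel's ray), 0 where there is no reading), "K" (3x3 intrinsics, pixels), "R" (3x3) and "t" (3): a world point X has camera coordinates R X + t. Camera axes: x right, y down, z forward; pixel columns grow to the right and rows downward; lengths in m; the calibration is good to about 2 mm. A picture is of the moment at which its call begins.
- robot.hand_in(): hands the job in, once; it reports no verdict.
The state is a dict: "time": time; "q": joint angles; "joint_velocities": joint speeds; "joint_torque": joint torques, N m; "position": TCP position; "tool_rot": TCP orientation; "ft_force": force on the tool from outside, world axes, zero at the start; "moment": the same for the moment, N m; "grip_width": finger opening in m.
Only numpy, scipy, OpenCV 4.12 (cv2) and the standard library are available. Lean on these libraries where they do the work, as an engineer would, in place of code of your own. Each camera call takes 0.05 s, during which the arm holds its last target.

## Working session

There is one attempt and no reset: what is moved stays moved. The work goes in short steps, Python scripts to look and compute and a tool call to move; the robot and the scene stay as the last step left them, time stands still between calls to the robot, and variables do not carry over. Pictures are saved under pics/ and viewed, and the job is handed in when it is done.

Besides the shell and the picture viewer there is one more tool, called after ">>>" by a JSON object that holds its "method" and its "body", one argument or row to a line. step_arm: Moves the arm, as the interface text tells. Its arguments: {"type":"object","properties":{"targets":{"type":"array"},"gripper":{"type":"number"},"force":{"type":"number"}},"required":["targets"]}

```bash
mkdir -p pics; ls; python3 - <<'E'
from rig import telemetry, viewer, robot
import cv2, numpy as np
o=telemetry.get_obs(); print(o); print(robot.tip_reach)
for n in ["side","top","wrist"]:
    c=viewer.camera(n); cv2.imwrite(f"pics/{n}0.png",c["img"]); np.savez(f"{n}0.npz",**c)
    print(n,c["K"].tolist(),(-c["R"].T@c["t"]).round(3), c["R"].round(3).tolist())
E
```

```text
pics
{'time': 0.0, 'q': array([-1.48350959e+00,  5.28449964e-01,  1.43391496e+00, -3.24607035e-05,
        1.18139464e+00, -1.78492580e-01]), 'joint_velocities': array([-0.00035787, -0.00037136,  0.0011244 ,  0.00222864, -0.00092659,
        0.00092485]), 'joint_torque': array([-6.30004033e-04, -4.40043712e+01, -1.76593530e+01,  6.32363674e-02,
        5.82431629e-02, -1.59167607e-04]), 'position': array([ 0.16412573, -0.60233932,  0.24057752]), 'tool_rot': array([ 9.91181755e-01,  1.32504919e-01,  3.43987382e-05, -1.08301608e-03]), 'ft_force': array([-0.75482134, -0.76616242,  1.40541206]), 'moment': array([ 0.0646614 ,  0.02338238, -0.00528667]), 'grip_width': 0.08717163901994197}
0.019
side [[534.570834335375, 0.0, 282.1320991750276], [0.0, 534.570834335375, 211.5376304540605], [0.0, 0.0, 1.0]] [ 0.489 -0.914  0.847] [[0.991, -0.133, -0.006], [-0.086, -0.611, -0.787], [0.101, 0.78, -0.617]]
top [[451.9153024697988, 0.0, 275.1306069072886], [0.0, 451.9153024697988, 208.8525273084259], [0.0, 0.0, 1.0]] [0.457 0.041 0.969] [[0.014, -1.0, -0.028], [-0.986, -0.009, -0.167], [0.166, 0.03, -0.986]]
wrist [[295.5171003181494, 0.0, 272.5675542751332], [0.0, 295.5171003181494, 211.7746212447318], [0.0, 0.0, 1.0]] [ 0.228 -0.586  0.384] [[0.262, -0.965, -0.001], [-0.937, -0.254, 0.241], [-0.233, -0.062, -0.971]]
```

View pics/side0.png

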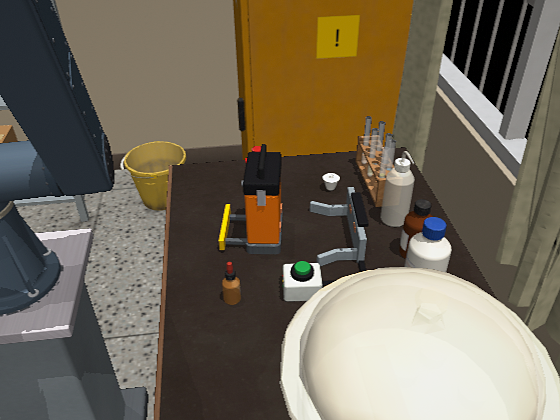

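View pics/top0.png

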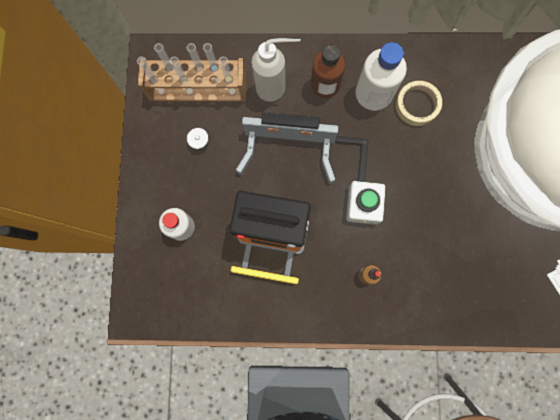

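View pics/wrist0.png

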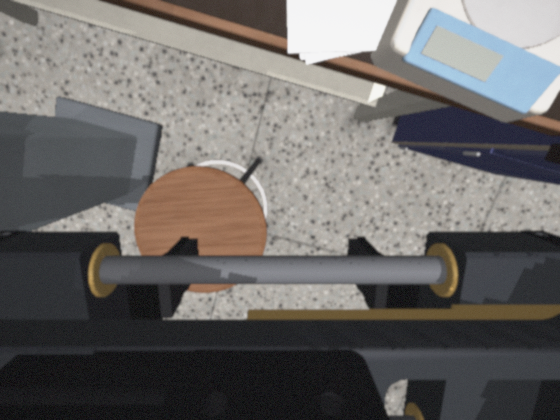

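```bash
cat > h.py <<'E'
import numpy as np, cv2
def ld(n):
    d=np.load(n+".npz"); return {k:d[k] for k in d}
def pts(c,mask):
    v,u=np.nonzero(mask&(c["depth"]>0)); z=c["depth"][v,u]
    P=np.linalg.inv(c["K"])@np.vstack([u,v,np.ones_like(u)])*z
    return (c["R"].T@(P-c["t"].reshape(3,1))).T, np.c_[u,v]
def ray(c,uv,z):
    d=c["R"].T@np.linalg.inv(c["K"])@np.array([uv[0],uv[1],1.]); o=-c["R"].T@c["t"].ravel()
    return o+d*(z-o[2])/d[2]
def hsv(c): return cv2.cvtColor(c["img"],cv2.COLOR_BGR2HSV)
E
python3 - <<'E'
from h import *
for n in ["top0","side0"]:
    c=ld(n); H=hsv(c)
    big=np.ones(H.shape[:2],bool)
    def rep(name,m):
        P,uv=pts(c,m)
        if len(P)==0: print(n,name,0);return
        print(n,name,len(P),"med",np.median(P,0).round(4),"lo",np.percentile(P,3,0).round(4),"hi",np.percentile(P,97,0).round(4))
        return P,uv
    roi=np.zeros_like(big); 
    if n=="top0": roi[255:295,220:310]=1
    else: roi[195:260,210:250]=1
    y=roi&(H[...,0]>22)&(H[...,0]<35)&(H[...,1]>150)&(H[...,2]>120)
    P,uv=rep("bar",y)
    print(cv2.minAreaRect(uv.astype(np.float32)), )
    if n=="top0":
        bp=cv2.boxPoints(cv2.minAreaRect(uv.astype(np.float32)))
        for q in bp: print("  bar corner",q,ray(c,q,0.04).round(4))
    roi[:]=0
    if n=="top0": roi[180:220,345:390]=1
    else: roi[255:285,285:325]=1
    g=roi&(H[...,0]>50)&(H[...,0]<85)&(H[...,1]>120)&(H[...,2]>60)
    P,uv=rep("button",g); (e)=cv2.fitEllipse(cv2.convexHull(uv.astype(np.float32))); print(e, "ray z.06",ray(c,e[0],0.06).round(4))
    roi[:]=0
    if n=="top0": roi[110:185,230:345]=1
    else: roi[185:270,305:370]=1
    P,uv=rep("dock",roi&(c["depth"]>0))
    t=P[:,2]>0.07; print("backtop",t.sum(),P[t].mean(0).round(4),P[t].min(0).round(3),P[t].max(0).round(3))
    t=(P[:,2]>0.024)&(P[:,2]<.034)
    for lo in (1,0):
        s=t&((P[:,1]>np.median(P[:,1]))==lo); print(len(P[s]),P[s].min(0).round(3),P[s].max(0).round(3))
E
python3 - <<'E'
import cv2
for n,(a,b,x,y) in {"top0":(100,300,150,400),"side0":(140,320,200,430)}.items():
    i=cv2.imread(f"pics/{n}.png")[a:b,x:y]; cv2.imwrite(f"pics/{n}_z.png",cv2.resize(i,None,fx=3,fy=3,interpolation=cv2.INTER_CUBIC)[:600,:800])
E
```

```text
top0 bar 93 med [0.4775 0.0945 0.0301] lo [ 0.4619  0.0217 -0.003 ] hi [0.4944 0.1568 0.0395]
((264.39215087890625, 274.5853576660156), (68.42764282226562, 6.703010082244873), 10.43747329711914)
  bar corner [230.13728 271.68317] [0.4827 0.1595 0.04  ]
  bar corner [231.35164 265.09106] [0.4961 0.1574 0.04  ]
  bar corner [298.64703 277.48755] [0.4729 0.0195 0.04  ]
  bar corner [297.43268 284.07965] [0.4596 0.0219 0.04  ]
top0 button 4 med [ 0.6251 -0.108   0.0672] lo [ 0.6168 -0.1233  0.0659] hi [ 0.6327 -0.1048  0.0683]Traceback (most recent call last):
  File "<stdin>", line 23, in <module>
cv2.error: OpenCV(4.12.0) /io/opencv/modules/imgproc/src/shapedescr.cpp:361: error: (-201:Incorrect size of input array) There should be at least 5 points to fit the ellipse in function 'fitEllipseNoDirect'
```

View pics/top0_z.png

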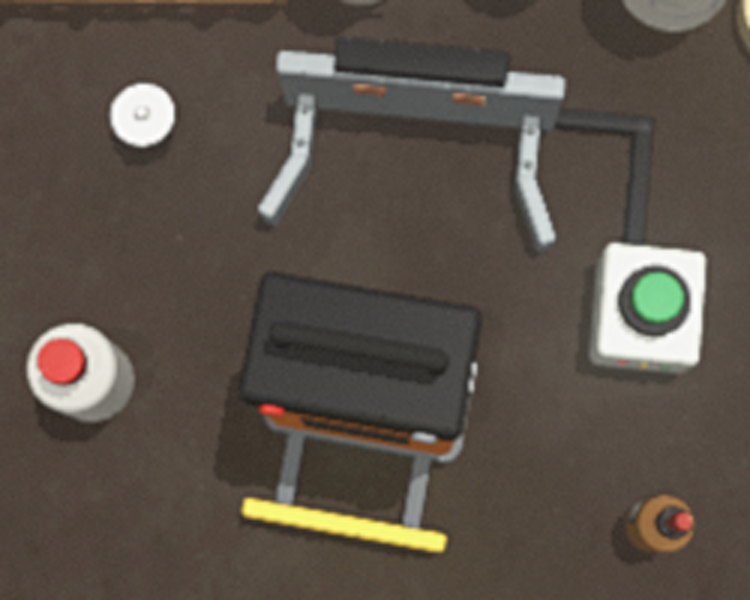

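View pics/side0_z.png

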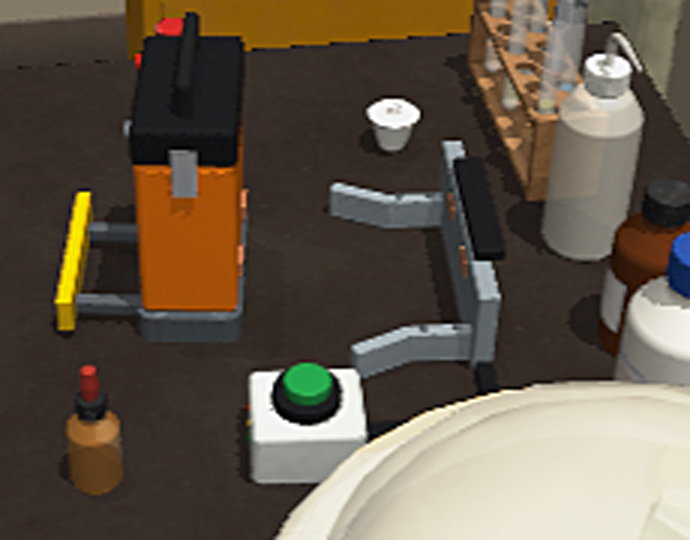

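```bash
python3 - <<'E'
from h import *
c=ld("top0");H=hsv(c)
print("depth valid frac",(c["depth"]>0).mean())
Z=lambda x,y:((x+.5)/3-.5+150,(y+.5)/3-.5+100)
def r(n,x,y,z): print(n,ray(c,Z(x,y),z).round(4))
r("wall front top L",280,72,.075); r("wall front top R",562,95,.075)
r("wall back top L",280,52,.075); r("wall back top R",563,76,.075)
for n,x,y in [("Lr in far",314,97),("Lr in bend",308,152),("Lr tip in",275,222),("Lr tip out",260,212),("Lr out far",299,96),("Rr in far",524,118),("Rr in bend",519,178),("Rr tip in",541,247),("Rr tip out",554,239),("Rr out far",540,118)]: r(n,x,y,.03)
r("crucible",143,113,.043); r("wcap",61,360,.126);r("drop",683,521,.109)
r("console TL",609,243,.05);r("console TR",706,254,.05);r("console BL",594,358,.05);r("console BR",697,367,.05)
# box lid corners
for x,y in [(267,274),(480,310),(243,400),(462,434)]: r("lid",x,y,.198)
r("loopL",275,330,.228);r("loopR",445,365,.228)
for n in ["top0","side0"]:
    c=ld(n);H=hsv(c);m=(H[...,0]>45)&(H[...,0]<85)&(H[...,1]>120)&(H[...,2]>90)
    nn,l,s,ce=cv2.connectedComponentsWithStats(m.astype(np.uint8))
    for i in range(1,nn):
        if s[i,4]>40: print(n,s[i],ce[i],ray(c,ce[i],.06).round(4),ray(c,ce[i],.065).round(4))
    P,uv=pts(c,m); print(len(P),np.median(P,0))
    if n=="side0":
        m=(H[...,0]>22)&(H[...,0]<35)&(H[...,1]>150); m[:190]=0;m[:,:200]=0;m[260:]=0;m[:,250:]=0
        v,u=np.nonzero(m);print("side bar",u.min(),u.max(),v.min(),v.max())
    P,uv=pts(c,np.ones(m.shape,bool))
    s=(P[:,0]>.72)&(P[:,0]<.8)&(P[:,1]<.16)&(P[:,1]>-.08)&(P[:,2]<.09)&(P[:,2]>.01); print("dockpts",s.sum()); print(P[s][:12].round(3))
E
```

```text
depth valid frac 0.9959608843537415
wall front top L [0.7868 0.1375 0.075 ]
wall front top R [ 0.7709 -0.057   0.075 ]
wall back top L [0.8013 0.1379 0.075 ]
wall back top R [ 0.7846 -0.0578  0.075 ]
Lr in far [0.7845 0.1172 0.03  ]
Lr in bend [0.7431 0.1206 0.03  ]
Lr tip in [0.6912 0.1431 0.03  ]
Lr tip out [0.6985 0.154  0.03  ]
Lr out far [0.7852 0.1281 0.03  ]
Rr in far [ 0.7693 -0.0345  0.03  ]
Rr in bend [ 0.7247 -0.0307  0.03  ]
Rr tip in [ 0.6743 -0.0461  0.03  ]
Rr tip out [ 0.6802 -0.0553  0.03  ]
Rr out far [ 0.7694 -0.046   0.03  ]
crucible [0.7675 0.2385 0.043 ]
wcap [0.5766 0.266  0.126 ]
drop [ 0.4814 -0.1261  0.109 ]
console TL [ 0.6729 -0.0912  0.05  ]
console TR [ 0.6656 -0.1576  0.05  ]
console BL [ 0.5924 -0.0798  0.05  ]
console BR [ 0.5869 -0.1495  0.05  ]
lid [0.6181 0.1286 0.198 ]
lid [0.5979 0.0048 0.198 ]
lid [0.5443 0.1404 0.198 ]
lid [0.5262 0.0149 0.198 ]
loopL [0.5801 0.1199 0.228 ]
loopR [0.5614 0.0254 0.228 ]
4 [ 0.62506254 -0.10799991  0.06715607]
dockpts 2175
[[0.799 0.095 0.087]
 [0.799 0.093 0.087]
 [0.8   0.091 0.085]
 [0.799 0.089 0.087]
 [0.799 0.087 0.087]
 [0.799 0.083 0.088]
 [0.799 0.079 0.086]
 [0.799 0.077 0.086]
 [0.8   0.073 0.085]
 [0.799 0.071 0.087]
 [0.799 0.069 0.087]
 [0.8   0.067 0.085]]
side0 [294 261  17  14 167] [302.38323353 267.        ] [ 0.6347 -0.113   0.06  ] [ 0.6338 -0.1181  0.065 ]
167 [ 0.63292655 -0.12443244  0.07080141]
side bar 218 229 204 249
dockpts 1417
[[0.79  0.138 0.074]
 [0.792 0.136 0.075]
 [0.794 0.133 0.077]
 [0.799 0.14  0.072]
 [0.8   0.135 0.075]
 [0.789 0.13  0.076]
 [0.792 0.132 0.075]
 [0.794 0.13  0.076]
 [0.797 0.131 0.075]
 [0.799 0.132 0.074]
 [0.79  0.135 0.07 ]
 [0.791 0.128 0.075]]
```

```bash
cat >> h.py <<'E'
from scipy.spatial.transform import Rotation as Ro
def plan(x,y,z,ang,show=True):
    """ang = world angle of tool x axis (rad), tool pointing down"""
    from rig import telemetry
    o=telemetry.get_obs(); R=Ro.from_quat(o["tool_rot"]); p=o["position"]
    M=R.as_matrix(); cur=np.arctan2(M[1,0],M[0,0])
    T=Ro.from_matrix(np.c_[[np.cos(ang),np.sin(ang),0],[np.sin(ang),-np.cos(ang),0],[0,0,-1]])
    d=M.T@(np.array([x,y,z])-p); rv=(R.inv()*T).as_rotvec(degrees=True)
    print("t",round(o["time"],3),"p",p.round(4),"ang",round(cur,4),"tiltz",M[:,2].round(4),"F",o["ft_force"].round(2),"q",o["q"].round(2))
    print("  -> d(mm)",(d*1000).round(1),"rv(deg)",rv.round(2))
E
python3 - <<'E'
from h import *
for n in ["top0","side0"]:
    c=ld(n);P,uv=pts(c,np.ones(c["depth"].shape,bool))
    for X in np.arange(.2,.7,.1):
        print(n,round(X,1),[ (round(Y,1),round(float(P[s][:,2].max()),2)) for Y in np.arange(-.7,.3,.1) for s in [(abs(P[:,0]-X)<.05)&(abs(P[:,1]-Y)<.05)] if s.sum()>5])
plan(.40,-.3,.26,1.2)
plan(.40,.097,.2,2.98)
E
```

```text
top0 0.2 [(np.float64(-0.7), -0.79), (np.float64(-0.6), -0.79), (np.float64(-0.5), -0.79), (np.float64(-0.4), -0.79), (np.float64(-0.3), -0.79), (np.float64(-0.2), -0.69), (np.float64(-0.1), -0.69), (np.float64(-0.0), -0.69), (np.float64(0.1), -0.69), (np.float64(0.2), -0.69)]
top0 0.3 [(np.float64(-0.5), 0.0), (np.float64(-0.4), 0.01), (np.float64(-0.3), 0.0), (np.float64(-0.2), 0.0), (np.float64(-0.1), 0.0), (np.float64(-0.0), 0.28), (np.float64(0.1), 0.27), (np.float64(0.2), 0.0)]
top0 0.4 [(np.float64(-0.5), 0.01), (np.float64(-0.4), 0.0), (np.float64(-0.3), 0.0), (np.float64(-0.2), 0.01), (np.float64(-0.1), 0.01), (np.float64(-0.0), 0.0), (np.float64(0.1), 0.01), (np.float64(0.2), 0.0)]
top0 0.5 [(np.float64(-0.5), 0.01), (np.float64(-0.4), 0.0), (np.float64(-0.3), 0.0), (np.float64(-0.2), 0.0), (np.float64(-0.1), 0.11), (np.float64(-0.0), 0.2), (np.float64(0.1), 0.2), (np.float64(0.2), 0.04)]
top0 0.6 [(np.float64(-0.5), 0.13), (np.float64(-0.4), 0.28), (np.float64(-0.3), 0.24), (np.float64(-0.2), 0.05), (np.float64(-0.1), 0.08), (np.float64(-0.0), 0.23), (np.float64(0.1), 0.23
[... 752 characters left out ...]
2), (np.float64(0.2), 0.04)]
side0 0.6 [(np.float64(-0.6), 0.3), (np.float64(-0.5), 0.31), (np.float64(-0.4), 0.3), (np.float64(-0.3), 0.23), (np.float64(-0.2), 0.05), (np.float64(-0.1), 0.07), (np.float64(-0.0), 0.23), (np.float64(0.1), 0.23), (np.float64(0.2), 0.01)]
t 0.15 p [ 0.1642 -0.6025  0.2408] ang 0.2658 tiltz [-1.0e-04  1.7e-03 -1.0e+00] F [-0.03  0.53  0.1 ] q [-1.48  0.53  1.43  0.    1.18 -0.18]
  -> d(mm) [ 307.  -230.   -18.7] rv(deg) [ -0.08  -0.06 -53.53]
t 0.15 p [ 0.1642 -0.6025  0.2408] ang 0.2658 tiltz [-1.0e-04  1.7e-03 -1.0e+00] F [-0.03  0.53  0.1 ] q [-1.48  0.53  1.43  0.    1.18 -0.18]
  -> d(mm) [ 411.3 -612.9   41.9] rv(deg) [-0.0000e+00 -1.3000e-01 -1.5551e+02]
```

>>> {"method": "step_arm", "body": {
  "targets": [
    {"dx": 0.03, "dy": -0.024, "rz": -6},
    {"dx": 0.07, "dy": -0.056, "rz": -14},
    {"dx": 0.11, "dy": -0.088, "rz": -22},
    {"dx": 0.15, "dy": -0.12, "rz": -30},
    {"dx": 0.19, "dy": -0.152, "dz": -0.01, "rz": -38}
  ]
}}

```text
invalid input
```

```bash
python3 - <<'E'
from h import *
plan(.39,-.27,.26,1.5)
plan(.405,.1,.2,2.98)
E
```

```text
t 0.15 p [ 0.1642 -0.6025  0.2408] ang 0.2658 tiltz [-1.0e-04  1.7e-03 -1.0e+00] F [-0.03  0.53  0.1 ] q [-1.48  0.53  1.43  0.    1.18 -0.18]
  -> d(mm) [ 305.2 -261.5  -18.7] rv(deg) [-7.000e-02 -7.000e-02 -7.072e+01]
t 0.15 p [ 0.1642 -0.6025  0.2408] ang 0.2658 tiltz [-1.0e-04  1.7e-03 -1.0e+00] F [-0.03  0.53  0.1 ] q [-1.48  0.53  1.43  0.    1.18 -0.18]
  -> d(mm) [ 416.9 -614.5   41.9] rv(deg) [-0.0000e+00 -1.3000e-01 -1.5551e+02]
```

All six keys are likely required in every row.

>>> {"method": "step_arm", "body": {
  "targets": [
    {"dx": 0.03, "dy": -0.024, "dz": 0, "rx": 0, "ry": 0, "rz": -6},
    {"dx": 0.07, "dy": -0.056, "dz": 0, "rx": 0, "ry": 0, "rz": -14},
    {"dx": 0.11, "dy": -0.09, "dz": -0.005, "rx": 0, "ry": 0, "rz": -22},
    {"dx": 0.15, "dy": -0.125, "dz": -0.01, "rx": 0, "ry": 0, "rz": -30},
    {"dx": 0.19, "dy": -0.16, "dz": -0.01, "rx": 0, "ry": 0, "rz": -38}
  ]
}}

```text
time: 0.78
position: [0.3063, -0.3969, 0.2513]
tool_rot: [0.893, 0.45, 0.0, -0.0]
ft_force: [0.5, -0.9, -0.0]
grip_width: 0.0871
```

```bash
python3 - <<'E'
from h import *
plan(.39,-.27,.26,1.6)
plan(.405,.1,.2,2.98)
E
```

```text
t 0.775 p [ 0.3063 -0.3969  0.2513] ang 0.9332 tiltz [ 3.0e-04  1.1e-03 -1.0e+00] F [ 0.51 -0.86 -0.05] q [-1.14  0.35  1.73  0.    1.07 -0.5 ]
  -> d(mm) [151.9  -8.3  -8.5] rv(deg) [  0.    -0.07 -38.21]
t 0.775 p [ 0.3063 -0.3969  0.2513] ang 0.9332 tiltz [ 3.0e-04  1.1e-03 -1.0e+00] F [ 0.51 -0.86 -0.05] q [-1.14  0.35  1.73  0.    1.07 -0.5 ]
  -> d(mm) [ 458.  -216.5   51.9] rv(deg) [ 5.0000e-02 -6.0000e-02 -1.1728e+02]
```

>>> {"method": "step_arm", "body": {
  "targets": [
    {"dx": 0.05, "dy": -0.003, "dz": 0, "rx": 0, "ry": 0, "rz": -9},
    {"dx": 0.1, "dy": -0.006, "dz": 0, "rx": 0, "ry": 0, "rz": -18},
    {"dx": 0.15, "dy": -0.02, "dz": 0, "rx": 0, "ry": 0, "rz": -27},
    {"dx": 0.2, "dy": -0.05, "dz": 0, "rx": 0, "ry": 0, "rz": -36},
    {"dx": 0.245, "dy": -0.08, "dz": 0, "rx": 0, "ry": 0, "rz": -45}
  ]
}}

```text
time: 1.4
position: [0.3879, -0.1505, 0.2515]
tool_rot: [0.651, 0.759, 0.001, -0.0]
ft_force: [0.4, 0.3, 0.4]
grip_width: 0.0872
```

```bash
python3 - <<'E'
from h import *
plan(.405,.1,.2,2.98)
E
```

```text
t 1.4 p [ 0.3879 -0.1505  0.2515] ang 1.7237 tiltz [ 4.0e-04  1.5e-03 -1.0e+00] F [0.39 0.27 0.43] q [-0.64  0.23  1.92  0.    1.   -0.8 ]
  -> d(mm) [244.9  55.   51.9] rv(deg) [ 8.000e-02 -5.000e-02 -7.198e+01]
```

>>> {"method": "step_arm", "body": {
  "targets": [
    {"dx": 0.05, "dy": 0.012, "dz": 0, "rx": 0, "ry": 0, "rz": -9},
    {"dx": 0.1, "dy": 0.024, "dz": 0, "rx": 0, "ry": 0, "rz": -18},
    {"dx": 0.15, "dy": 0.035, "dz": 0.01, "rx": 0, "ry": 0, "rz": -27},
    {"dx": 0.2, "dy": 0.045, "dz": 0.02, "rx": 0, "ry": 0, "rz": -36},
    {"dx": 0.24, "dy": 0.055, "dz": 0.03, "rx": 0, "ry": 0, "rz": -45}
  ]
}}

```text
time: 2.02
position: [0.4053, 0.097, 0.2216]
tool_rot: [0.308, 0.951, 0.001, 0.0]
ft_force: [0.8, 0.7, -0.1]
grip_width: 0.0876
```

```bash
python3 - <<'E'
from h import *
plan(.405,.1,.1,2.98)
E
```

```text
t 2.025 p [0.4053 0.097  0.2216] ang 2.5153 tiltz [ 6.0e-04  1.5e-03 -1.0e+00] F [ 0.77  0.74 -0.06] q [-0.04  0.28  1.95  0.    0.91 -0.98]
  -> d(mm) [  2.    2.1 121.7] rv(deg) [  0.09  -0.   -26.63]
```

>>> {"method": "step_arm", "body": {
  "targets": [
    {"dx": 0.0, "dy": 0.0, "dz": 0, "rx": 0, "ry": 0, "rz": -9},
    {"dx": 0.0, "dy": 0.0, "dz": 0.03, "rx": 0, "ry": 0, "rz": -18},
    {"dx": 0, "dy": 0, "dz": 0.06, "rx": 0, "ry": 0, "rz": -27},
    {"dx": 0, "dy": 0, "dz": 0.09, "rx": 0, "ry": 0, "rz": -27},
    {"dx": 0.002, "dy": 0.002, "dz": 0.12, "rx": 0, "ry": 0, "rz": -27}
  ]
}}

```text
time: 2.65
position: [0.4053, 0.0999, 0.1008]
tool_rot: [0.078, 0.997, 0.001, 0.001]
ft_force: [0.1, 0.1, 0.8]
grip_width: 0.0871
```

```bash
python3 - <<'E'
from h import *
from rig import viewer
plan(.445,.095,.03,2.98)
for n in ["top","side"]:
    c=viewer.camera(n); cv2.imwrite(f"pics/{n}1.png",c["img"]); np.savez(f"{n}1.npz",**c)
E
```

```text
t 2.65 p [0.4053 0.0999 0.1008] ang 2.9863 tiltz [ 0.0013  0.0015 -1.    ] F [0.1  0.13 0.81] q [-0.03  0.53  2.07  0.    0.54 -1.45]
  -> d(mm) [-39.9   1.2  70.8] rv(deg) [0.09 0.06 0.36]
```

View pics/top1.png

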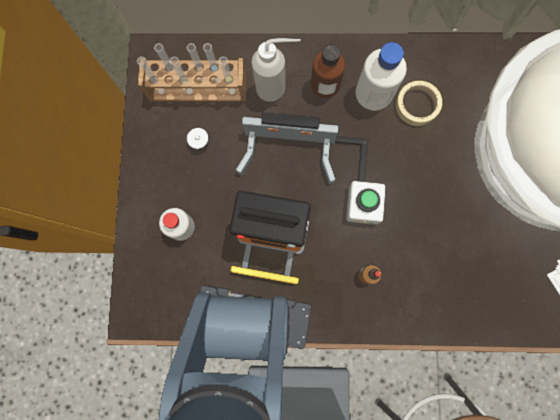

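View pics/side1.png

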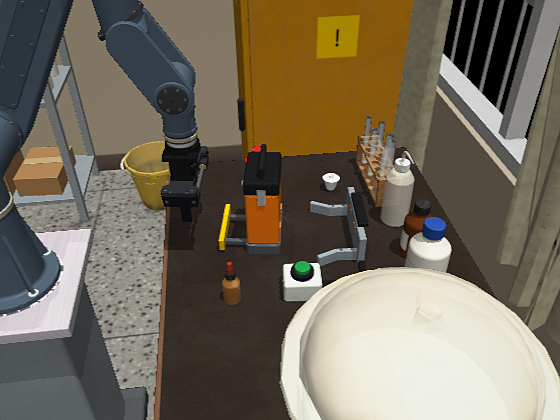

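>>> {"method": "step_arm", "body": {
  "targets": [
    {"dx": -0.015, "dy": 0.001, "dz": 0.02, "rx": 0, "ry": 0, "rz": 0.4},
    {"dx": -0.036, "dy": 0.001, "dz": 0.04, "rx": 0, "ry": 0, "rz": 0.4},
    {"dx": -0.036, "dy": 0.001, "dz": 0.06, "rx": 0, "ry": 0, "rz": 0.4},
    {"dx": -0.036, "dy": 0.001, "dz": 0.07, "rx": 0, "ry": 0, "rz": 0.4},
    {"dx": -0.036, "dy": 0.001, "dz": 0.071, "rx": 0, "ry": 0, "rz": 0.4}
  ]
}}

```text
time: 3.38
position: [0.4382, 0.0956, 0.0285]
tool_rot: [0.081, 0.997, 0.001, -0.003]
ft_force: [-0.2, 0.6, -0.1]
grip_width: 0.0867
```

```bash
python3 - <<'E'
from h import *
from rig import viewer
plan(.465,.092,.03,2.98)
for n in ["top","side"]:
    c=viewer.camera(n); np.savez(f"{n}2.npz",**c)
    i=c["img"][150:320,180:400] if n=="top" else c["img"][130:280,140:380]
    cv2.imwrite(f"pics/{n}2.png",cv2.resize(i,None,fx=3.3,fy=3.3,interpolation=cv2.INTER_CUBIC))
E
```

```text
t 3.375 p [0.4382 0.0956 0.0285] ang 2.9797 tiltz [-0.0064  0.0017 -1.    ] F [-0.24  0.64 -0.15] q [-0.04  0.71  2.02  0.    0.42 -1.45]
  -> d(mm) [-27.    0.8  -1.7] rv(deg) [ 0.04 -0.37 -0.02]
```

View pics/top2.png

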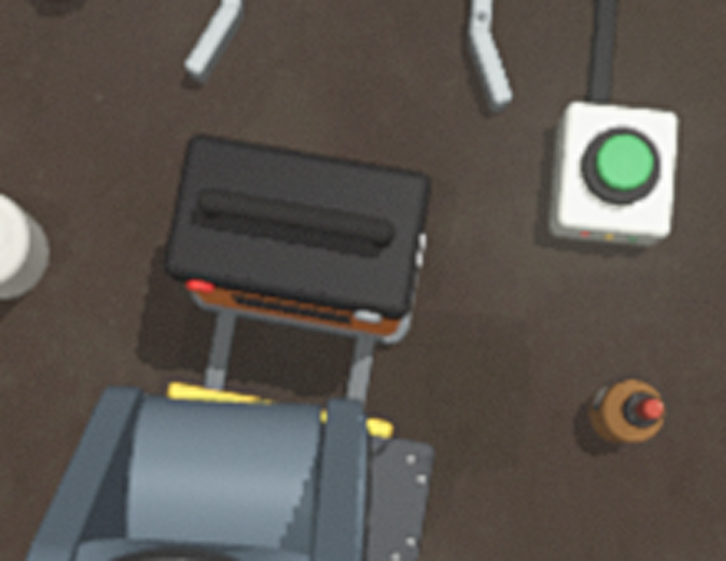

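View pics/side2.png

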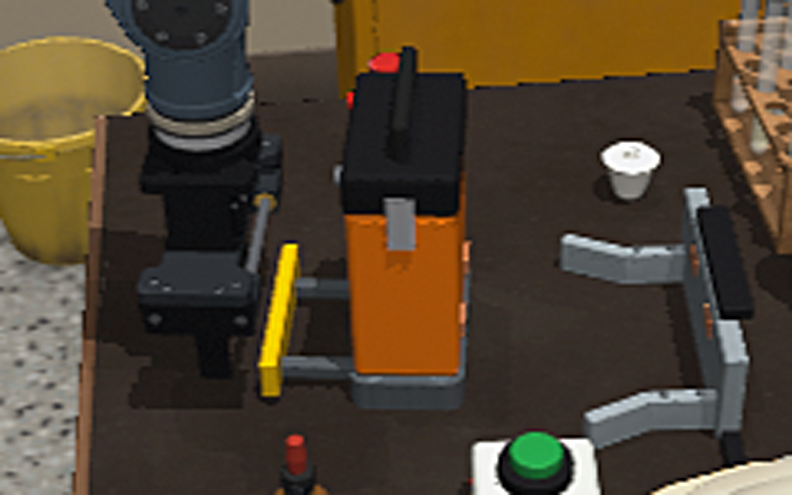

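>>> {"method": "step_arm", "body": {
  "targets": [
    {"dx": -0.008, "dy": 0.001, "dz": -0.001, "rx": 0, "ry": -0.3, "rz": 0},
    {"dx": -0.014, "dy": 0.001, "dz": -0.001, "rx": 0, "ry": -0.3, "rz": 0},
    {"dx": -0.019, "dy": 0.001, "dz": -0.001, "rx": 0, "ry": -0.3, "rz": 0},
    {"dx": -0.023, "dy": 0.001, "dz": -0.001, "rx": 0, "ry": -0.3, "rz": 0},
    {"dx": -0.026, "dy": 0.001, "dz": -0.001, "rx": 0, "ry": -0.3, "rz": 0}
  ]
}}

```text
time: 4.1
position: [0.4623, 0.0926, 0.0297]
tool_rot: [0.081, 0.997, 0.0, -0.003]
ft_force: [-5.5, 1.7, 4.5]
grip_width: 0.0869
```

```bash
python3 - <<'E'
from h import *
from rig import viewer
plan(.465,.092,.03,2.98)
E
```

```text
t 4.1 p [0.4623 0.0926 0.0297] ang 2.9787 tiltz [-0.0049  0.0014 -1.    ] F [-5.47  1.68  4.52] q [-0.04  0.72  1.96  0.    0.47 -1.45]
  -> d(mm) [-2.8 -0.2 -0.3] rv(deg) [ 0.03 -0.29 -0.07]
```

>>> {"method": "step_arm", "body": {
  "targets": [
    {"dx": -0.008, "dy": 0, "dz": 0, "rx": 0, "ry": -0.2, "rz": 0},
    {"dx": -0.016, "dy": 0, "dz": 0, "rx": 0, "ry": -0.3, "rz": 0},
    {"dx": -0.024, "dy": -0.001, "dz": 0, "rx": 0, "ry": -0.3, "rz": 0},
    {"dx": -0.032, "dy": -0.001, "dz": 0, "rx": 0, "ry": -0.3, "rz": 0},
    {"dx": -0.04, "dy": -0.001, "dz": 0, "rx": 0, "ry": -0.3, "rz": 0}
  ]
}}

```text
time: 4.72
position: [0.4863, 0.0869, 0.0287]
tool_rot: [0.081, 0.997, 0.0, -0.016]
ft_force: [-20.7, 3.5, 16.5]
grip_width: 0.087
```

```bash
cat > lid.py <<'E'
from h import *
from rig import viewer
import sys
k=sys.argv[1]
for n in ["top","side"]:
    c=viewer.camera(n); np.savez(f"{n}{k}.npz",**c)
    i=c["img"][100:290,180:400] if n=="top" else c["img"][130:280,140:380]
    cv2.imwrite(f"pics/{n}{k}.png",cv2.resize(i,None,fx=3.15,fy=3.15,interpolation=cv2.INTER_CUBIC))
    # loop/lid points by depth
    P,uv=pts(c,np.ones(c["depth"].shape,bool))
    if n=="top":
        s=(P[:,2]>.185)&(P[:,2]<.206)&(P[:,0]>.52)&(P[:,0]<.8)&(P[:,1]>-.03)&(P[:,1]<.16)
        m=np.zeros(c["depth"].shape,np.uint8); m[uv[s][:,1],uv[s][:,0]]=1; s2=(P[:,2]>.206)&(P[:,2]<.24)&(P[:,0]>.52)&(P[:,1]>-.03)&(P[:,1]<.16)&(P[:,0]<.8); m[uv[s2][:,1],uv[s2][:,0]]=1
        nn,l,st,ce=cv2.connectedComponentsWithStats(m); j=1+st[1:,4].argmax()
        v,u=np.nonzero(l==j); h=cv2.convexHull(np.c_[u,v].astype(np.float32))[:,0]
        W=np.array([ray(c,q,.198)[:2] for q in h],np.float32)
        r=cv2.minAreaRect((W*1000)); print("lid rect mm",[np.round(a,1) for a in r])
    if n=="side": pass
E
python3 lid.py 3; python3 -c "
from h import *
plan(.6269,.0531,.03,np.pi-.082)"
```

```text
lid rect mm [array([594.1,  68.5]), array([130.8,  81.3]), np.float64(80.8)]
t 4.825 p [0.4908 0.0863 0.0286] ang 2.9796 tiltz [-0.0225  0.0018 -0.9997] F [-12.7    2.17   8.54] q [-0.05  0.73  1.88  0.    0.55 -1.46]
  -> d(mm) [-139.6  -10.8   -4.5] rv(deg) [-0.05 -1.29 -4.58]
```

View pics/top3.png

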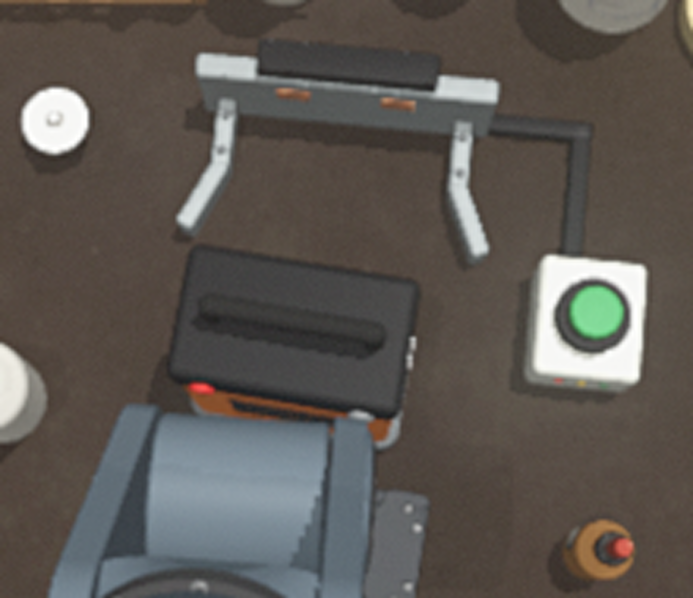

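View pics/side3.png

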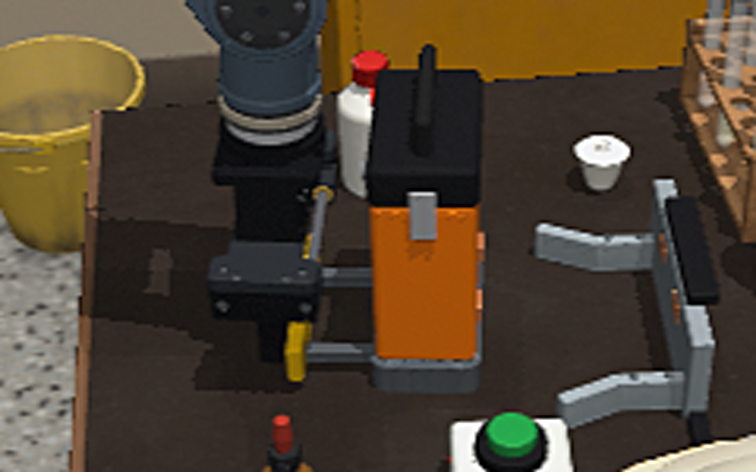

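>>> {"method": "step_arm", "body": {
  "targets": [
    {"dx": -0.007, "dy": 0, "dz": -0.001, "rx": 0, "ry": -0.8, "rz": 0},
    {"dx": -0.013, "dy": -0.001, "dz": -0.002, "rx": 0, "ry": -1.3, "rz": 0},
    {"dx": -0.019, "dy": -0.001, "dz": -0.002, "rx": 0, "ry": -1.6, "rz": 0},
    {"dx": -0.025, "dy": -0.001, "dz": -0.003, "rx": 0, "ry": -1.6, "rz": 0},
    {"dx": -0.031, "dy": -0.001, "dz": -0.003, "rx": 0, "ry": -1.6, "rz": 0}
  ]
}}

```text
time: 5.45
position: [0.5136, 0.0812, 0.0291]
tool_rot: [0.081, 0.997, -0.001, -0.006]
ft_force: [-8.3, 1.6, -3.3]
grip_width: 0.0868
```

```bash
python3 -c "
from h import *
plan(.6269,.0531,.03,np.pi-.082)"
```

```text
t 5.45 p [0.5136 0.0812 0.0291] ang 2.9804 tiltz [-0.0119 -0.0015 -0.9999] F [-8.35  1.58 -3.31] q [-0.06  0.74  1.83 -0.    0.58 -1.46]
  -> d(mm) [-116.3   -9.5   -2.2] rv(deg) [-0.17 -0.67 -4.54]
```

>>> {"method": "step_arm", "body": {
  "targets": [
    {"dx": -0.007, "dy": 0, "dz": 0, "rx": 0, "ry": -0.7, "rz": 0},
    {"dx": -0.014, "dy": -0.001, "dz": -0.001, "rx": 0, "ry": -0.9, "rz": 0},
    {"dx": -0.021, "dy": -0.002, "dz": -0.001, "rx": 0, "ry": -1.0, "rz": 0},
    {"dx": -0.028, "dy": -0.002, "dz": -0.001, "rx": 0, "ry": -1.0, "rz": 0},
    {"dx": -0.035, "dy": -0.003, "dz": -0.001, "rx": 0, "ry": -1.0, "rz": 0}
  ]
}}

```text
time: 6.08
position: [0.5377, 0.0741, 0.0279]
tool_rot: [0.08, 0.997, -0.002, -0.008]
ft_force: [-14.4, 3.0, 4.7]
grip_width: 0.0873
```

```bash
python3 lid.py 4; python3 -c "
from h import *
plan(.6269,.0531,.03,np.pi-.082)"
```

```text
lid rect mm [array([644.9,  56.3]), array([130.7,  81.9]), np.float64(80.9)]
t 6.175 p [0.5404 0.0736 0.028 ] ang 2.9814 tiltz [-0.0108 -0.003  -0.9999] F [-9.23  1.58 -1.09] q [-0.07  0.76  1.77 -0.01  0.62 -1.47]
  -> d(mm) [-88.6  -6.5  -2.9] rv(deg) [-0.24 -0.6  -4.48]
```

View pics/top4.png

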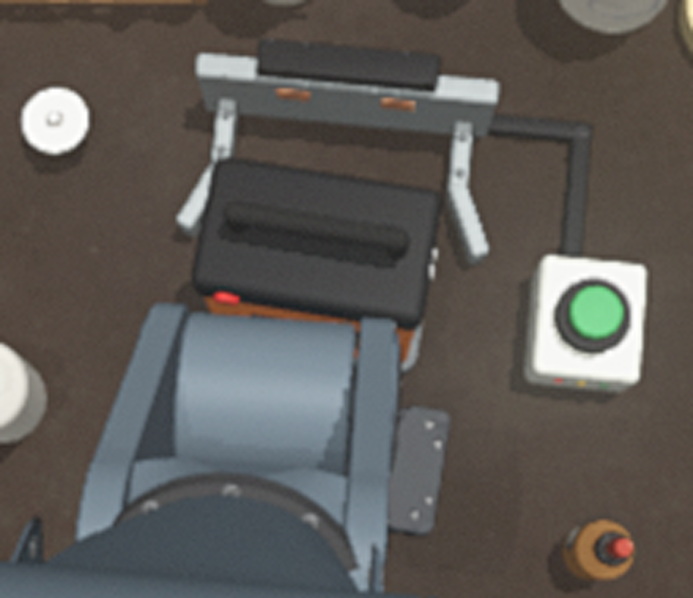

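View pics/side4.png

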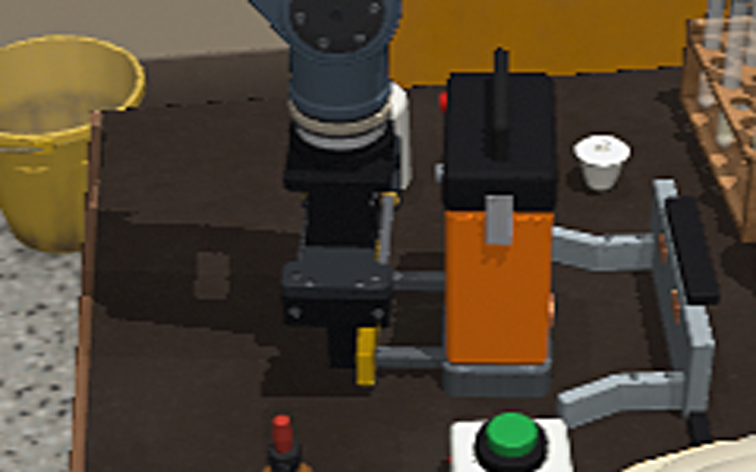

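```bash
cat > path.py <<'E'
from h import *
import sys
# box origin in dock frame x,y,rel yaw -> tool pose
def tp(x,y,r,z=.03):
    a=-.082; u=np.array([np.cos(a),np.sin(a)]);v=np.array([-u[1],u[0]])
    o=np.array([.738,.044])+x*u+y*v; h=a+r
    t=o-.1115*np.array([np.cos(h),np.sin(h)]); plan(t[0],t[1],z,np.pi+h)
for i in range(1,len(sys.argv),3): tp(*map(float,sys.argv[i:i+3]))
E
python3 path.py -.075 .0034 -.068 -.05 .0021 -.045
```

```text
t 6.175 p [0.5404 0.0736 0.028 ] ang 2.9814 tiltz [-0.0108 -0.003  -0.9999] F [-9.23  1.58 -1.09] q [-0.07  0.76  1.77 -0.01  0.62 -1.47]
  -> d(mm) [-13.2  -1.3  -2.1] rv(deg) [-0.26 -0.59 -0.58]
t 6.175 p [0.5404 0.0736 0.028 ] ang 2.9814 tiltz [-0.0108 -0.003  -0.9999] F [-9.23  1.58 -1.09] q [-0.07  0.76  1.77 -0.01  0.62 -1.47]
  -> d(mm) [-38.3  -3.2  -2.4] rv(deg) [-0.26 -0.59 -1.9 ]
```

>>> {"method": "step_arm", "body": {
  "targets": [
    {"dx": -0.007, "dy": -0.001, "dz": -0.001, "rx": 0, "ry": -0.6, "rz": -0.3},
    {"dx": -0.014, "dy": -0.0015, "dz": -0.001, "rx": -0.2, "ry": -0.8, "rz": -0.6},
    {"dx": -0.022, "dy": -0.002, "dz": -0.002, "rx": -0.2, "ry": -0.9, "rz": -1.1},
    {"dx": -0.03, "dy": -0.0025, "dz": -0.002, "rx": -0.2, "ry": -0.9, "rz": -1.5},
    {"dx": -0.038, "dy": -0.003, "dz": -0.002, "rx": -0.2, "ry": -0.9, "rz": -1.9}
  ]
}}

```text
time: 6.8
position: [0.5685, 0.0657, 0.0276]
tool_rot: [0.063, 0.998, -0.001, -0.008]
ft_force: [-14.3, 2.1, 6.0]
grip_width: 0.0871
```

```bash
python3 path.py -.05 .0021 -.045 -.03 .001 -.025 0 0 0
```

```text
t 6.8 p [0.5685 0.0657 0.0276] ang 3.0155 tiltz [-1.530e-02 -1.000e-04 -9.999e-01] F [-14.3    2.11   5.99] q [-0.08  0.78  1.7  -0.    0.68 -1.52]
  -> d(mm) [-9.3 -0.2 -2.6] rv(deg) [-0.12 -0.87  0.05]
t 6.8 p [0.5685 0.0657 0.0276] ang 3.0155 tiltz [-1.530e-02 -1.000e-04 -9.999e-01] F [-14.3    2.11   5.99] q [-0.08  0.78  1.7  -0.    0.68 -1.52]
  -> d(mm) [-29.4  -2.7  -2.8] rv(deg) [-0.11 -0.87 -1.09]
t 6.8 p [0.5685 0.0657 0.0276] ang 3.0155 tiltz [-1.530e-02 -1.000e-04 -9.999e-01] F [-14.3    2.11   5.99] q [-0.08  0.78  1.7  -0.    0.68 -1.52]
  -> d(mm) [-59.5  -5.1  -3.3] rv(deg) [-0.1  -0.87 -2.52]
```

>>> {"method": "step_arm", "body": {
  "targets": [
    {"dx": -0.007, "dy": 0, "dz": -0.002, "rx": 0, "ry": -0.8, "rz": 0},
    {"dx": -0.014, "dy": -0.001, "dz": -0.003, "rx": -0.1, "ry": -1.0, "rz": -0.3},
    {"dx": -0.021, "dy": -0.0015, "dz": -0.003, "rx": -0.1, "ry": -1.2, "rz": -0.7},
    {"dx": -0.028, "dy": -0.002, "dz": -0.003, "rx": -0.1, "ry": -1.2, "rz": -1.1},
    {"dx": -0.035, "dy": -0.0028, "dz": -0.003, "rx": -0.1, "ry": -1.2, "rz": -1.4}
  ]
}}

```text
time: 7.42
position: [0.594, 0.0595, 0.0277]
tool_rot: [0.05, 0.999, 0.0, -0.007]
ft_force: [-11.8, 2.6, 2.5]
grip_width: 0.0868
```

```bash
python3 lid.py 5; python3 path.py  -.02 .0005 -.015 0 0 0
```

```text
lid rect mm [array([701.4,  48.3]), array([130.8,  81.8]), np.float64(84.2)]
t 7.525 p [0.5964 0.0592 0.0279] ang 3.041 tiltz [-9.4e-03  3.0e-04 -1.0e+00] F [-7.44  0.16 -2.14] q [-0.09  0.8   1.63 -0.    0.72 -1.56]
  -> d(mm) [-10.9  -1.2  -2.2] rv(deg) [-0.04 -0.54 -0.21]
t 7.525 p [0.5964 0.0592 0.0279] ang 3.041 tiltz [-9.4e-03  3.0e-04 -1.0e+00] F [-7.44  0.16 -2.14] q [-0.09  0.8   1.63 -0.    0.72 -1.56]
  -> d(mm) [-31.   -3.   -2.4] rv(deg) [-0.03 -0.54 -1.07]
```

View pics/top5.png

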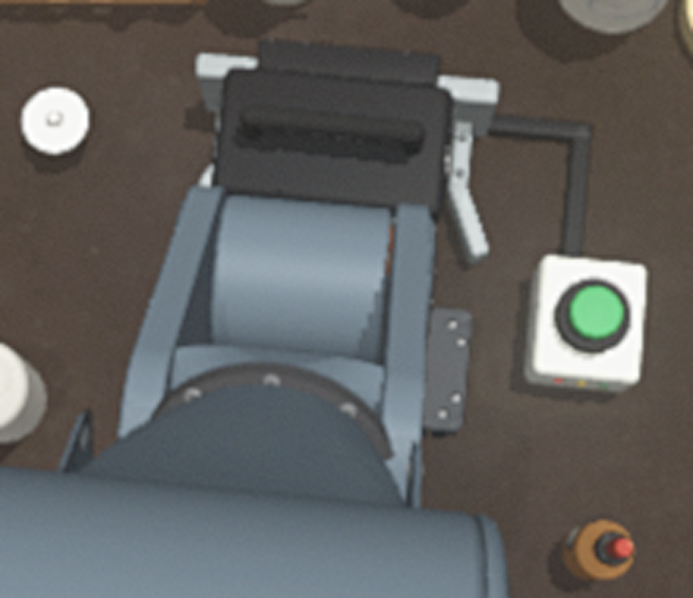

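View pics/side5.png

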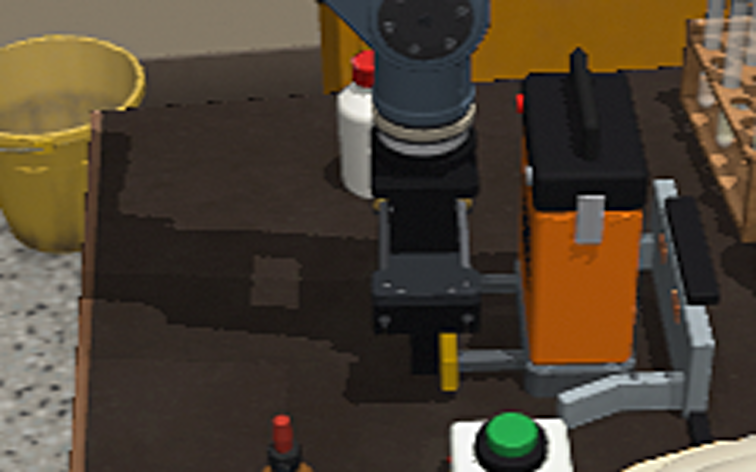

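>>> {"method": "step_arm", "body": {
  "targets": [
    {"dx": -0.006, "dy": -0.001, "dz": -0.001, "rx": 0, "ry": -0.6, "rz": -0.1},
    {"dx": -0.012, "dy": -0.001, "dz": -0.002, "rx": 0, "ry": -0.8, "rz": -0.3},
    {"dx": -0.018, "dy": -0.002, "dz": -0.002, "rx": 0, "ry": -0.9, "rz": -0.5},
    {"dx": -0.023, "dy": -0.002, "dz": -0.002, "rx": 0, "ry": -0.9, "rz": -0.7},
    {"dx": -0.028, "dy": -0.003, "dz": -0.002, "rx": 0, "ry": -0.9, "rz": -0.9}
  ]
}}

```text
time: 8.15
position: [0.6143, 0.0548, 0.0273]
tool_rot: [0.042, 0.999, 0.0, -0.008]
ft_force: [-13.4, 2.9, 5.0]
grip_width: 0.0868
```

```bash
python3 path.py 0 0 0
```

```text
t 8.15 p [0.6143 0.0548 0.0273] ang 3.058 tiltz [-0.0157  0.001  -0.9999] F [-13.43   2.88   5.  ] q [-0.09  0.81  1.58 -0.    0.77 -1.58]
  -> d(mm) [-12.6  -0.7  -2.9] rv(deg) [-0.02 -0.9  -0.09]
```

Near home; now push gently on to the stop, watching the force.

>>> {"method": "step_arm", "body": {
  "targets": [
    {"dx": -0.005, "dy": 0, "dz": -0.002, "rx": 0, "ry": -0.9, "rz": 0},
    {"dx": -0.009, "dy": -0.0005, "dz": -0.002, "rx": 0, "ry": -1.0, "rz": -0.1},
    {"dx": -0.012, "dy": -0.0005, "dz": -0.002, "rx": 0, "ry": -1.0, "rz": -0.1},
    {"dx": -0.014, "dy": -0.0005, "dz": -0.002, "rx": 0, "ry": -1.0, "rz": -0.1},
    {"dx": -0.015, "dy": -0.0005, "dz": -0.002, "rx": 0, "ry": -1.0, "rz": -0.1}
  ]
}}

```text
time: 8.78
position: [0.6201, 0.0543, 0.0276]
tool_rot: [0.04, 0.999, 0.0, -0.009]
ft_force: [-14.9, 1.0, 7.0]
grip_width: 0.0873
```

```bash
python3 lid.py 6; python3 path.py  0 0 0
```

```text
lid rect mm [array([727.9,  45.3]), array([130.8,  81.4]), np.float64(85.2)]
t 8.875 p [0.6203 0.0543 0.0276] ang 3.0608 tiltz [-0.0184  0.0012 -0.9998] F [-14.13   0.79   6.94] q [-0.09  0.82  1.56 -0.    0.78 -1.58]
  -> d(mm) [-6.6 -0.6 -2.6] rv(deg) [-0.02 -1.06  0.07]
```

View pics/top6.png

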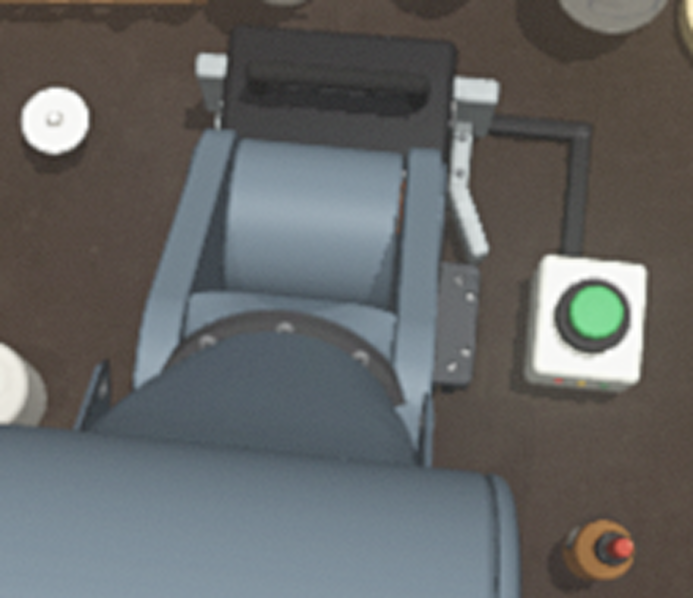

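View pics/side6.png

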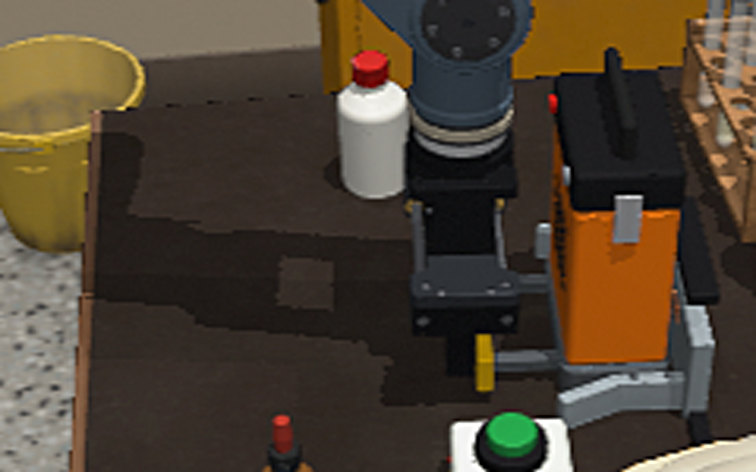

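>>> {"method": "step_arm", "body": {
  "targets": [
    {"dx": -0.005, "dy": 0, "dz": -0.002, "rx": 0, "ry": -1.0, "rz": 0},
    {"dx": -0.009, "dy": 0, "dz": -0.003, "rx": 0, "ry": -1.4, "rz": 0},
    {"dx": -0.012, "dy": 0, "dz": -0.003, "rx": 0, "ry": -1.6, "rz": 0},
    {"dx": -0.015, "dy": 0, "dz": -0.003, "rx": 0, "ry": -1.6, "rz": 0},
    {"dx": -0.018, "dy": 0, "dz": -0.003, "rx": 0, "ry": -1.6, "rz": 0}
  ]
}}

```text
time: 9.5
position: [0.6266, 0.054, 0.0279]
tool_rot: [0.04, 0.999, 0.0, -0.009]
ft_force: [-20.8, 0.3, 10.3]
grip_width: 0.0869
```

```bash
python3 lid.py 7; python3 path.py  0 0 0
```

```text
lid rect mm [array([733.8,  45. ]), array([130.8,  82.2]), np.float64(85.2)]
t 9.6 p [0.6266 0.054  0.0279] ang 3.0613 tiltz [-0.0172  0.001  -0.9999] F [-18.23   1.33   6.48] q [-0.09  0.82  1.54 -0.    0.79 -1.58]
  -> d(mm) [-0.3 -0.8 -2.1] rv(deg) [-0.03 -0.99  0.1 ]
```

>>> {"method": "step_arm", "body": {
  "targets": [
    {"dx": -0.006, "dy": 0, "dz": -0.002, "rx": 0, "ry": -1.0, "rz": 0},
    {"dx": -0.012, "dy": 0, "dz": -0.003, "rx": 0, "ry": -1.4, "rz": 0},
    {"dx": -0.016, "dy": 0, "dz": -0.003, "rx": 0, "ry": -1.6, "rz": 0},
    {"dx": -0.02, "dy": 0, "dz": -0.003, "rx": 0, "ry": -1.6, "rz": 0},
    {"dx": -0.022, "dy": 0, "dz": -0.003, "rx": 0, "ry": -1.6, "rz": 0}
  ]
}}

```text
time: 10.22
position: [0.6267, 0.0541, 0.0279]
tool_rot: [0.04, 0.999, 0.0, -0.02]
ft_force: [-37.0, -0.9, 23.4]
grip_width: 0.087
```

```bash
python3 lid.py 8; python3 path.py  0 0 0
```

```text
lid rect mm [array([733.8,  45. ]), array([130.8,  82.2]), np.float64(85.2)]
t 10.325 p [0.6267 0.0541 0.0279] ang 3.0616 tiltz [-0.0388  0.002  -0.9992] F [-35.95  -0.68  21.45] q [-0.09  0.83  1.53 -0.    0.83 -1.58]
  -> d(mm) [-0.2 -1.  -2.1] rv(deg) [-0.07 -2.23  0.12]
```

View pics/side8.png

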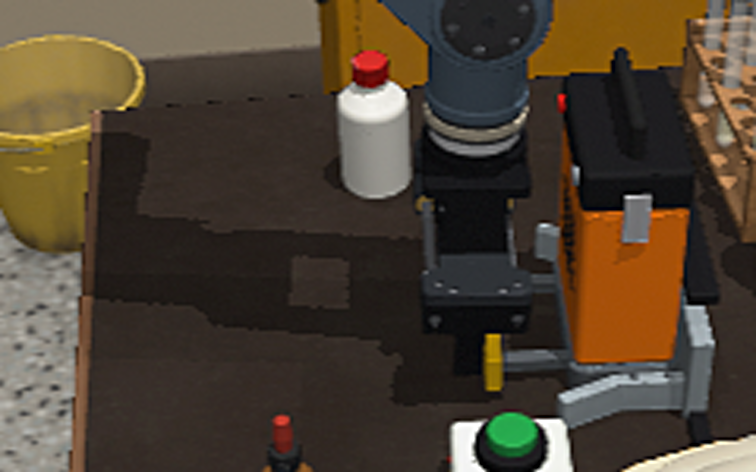

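>>> {"method": "step_arm", "body": {
  "targets": [
    {"dx": 0.008, "dy": 0, "dz": 0, "rx": 0, "ry": -0.5, "rz": 0},
    {"dx": 0.018, "dy": 0, "dz": 0, "rx": 0, "ry": -1.2, "rz": 0},
    {"dx": 0.035, "dy": 0, "dz": 0, "rx": 0, "ry": -2.2, "rz": 0},
    {"dx": 0.055, "dy": 0, "dz": -0.003, "rx": 0, "ry": -2.2, "rz": 0},
    {"dx": 0.07, "dy": 0, "dz": -0.01, "rx": 0, "ry": -2.2, "rz": 0}
  ]
}}

```text
time: 10.95
position: [0.5576, 0.0596, 0.0408]
tool_rot: [0.04, 0.999, -0.001, 0.001]
ft_force: [0.6, 0.7, 0.3]
grip_width: 0.087
```

```bash
python3 lid.py 9; python3 - <<'E'
from h import *
plan(.54,.06,.3,np.pi-.08)
c=ld("side9");H=hsv(c);m=(H[...,0]>45)&(H[...,0]<85)&(H[...,1]>120)&(H[...,2]>60)
P,uv=pts(c,m);s=P[:,2]>.04;P=P[s]
print(len(P),np.median(P,0),P.min(0),P.max(0),np.percentile(P[:,2],[10,50,90]))
c=ld("top9");H=hsv(c);m=(H[...,0]>45)&(H[...,0]<90)&(H[...,1]>80)&(H[...,2]>60);m[:,:330]=0;m[:,400:]=0
P,uv=pts(c,m);s=(P[:,2]>.04);P=P[s];uv=uv[s];print(len(P),np.median(P,0),P.min(0),P.max(0)); (e,r)=cv2.minEnclosingCircle(uv.astype(np.float32));print(e,r,ray(c,e,.07))
E
```

```text
lid rect mm [array([733.2,  45. ]), array([130.8,  83.4]), np.float64(85.3)]
t 11.05 p [0.5568 0.0598 0.0415] ang 3.0619 tiltz [ 2.0e-04 -1.2e-03 -1.0e+00] F [-0.65  0.24 -0.27] q [-0.09  0.74  1.74 -0.    0.66 -1.58]
  -> d(mm) [  16.7   -1.5 -258.5] rv(deg) [-0.06  0.02  0.02]
183 [ 0.63205492 -0.12537485  0.07094327] [ 0.61696795 -0.13881337  0.05908004] [ 0.64848714 -0.1050424   0.07465981] [0.06421738 0.07094327 0.07288817]
233 [ 0.63060474 -0.12034407  0.07051613] [ 0.61578615 -0.13675344  0.0587103 ] [ 0.64881105 -0.10403626  0.07574762]
(368.8006896972656, 198.68881225585938) 8.629011154174805 [ 0.63121026 -0.12009756  0.07      ]
```

View pics/top9.png

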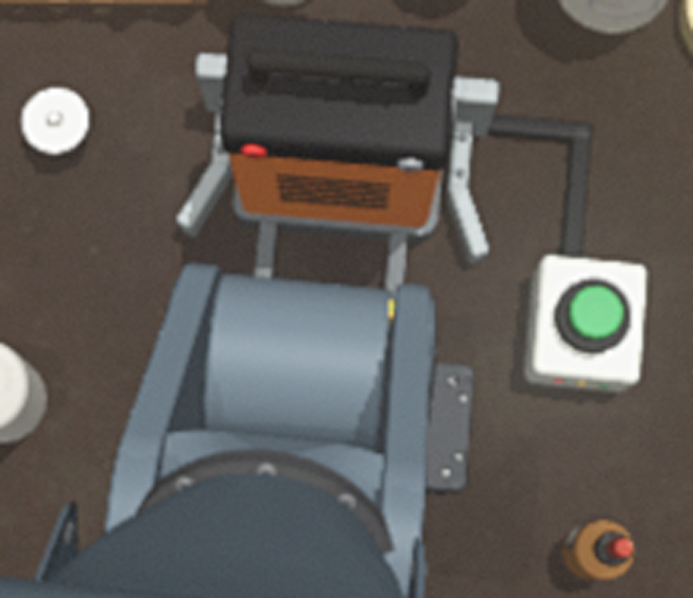

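View pics/side9.png

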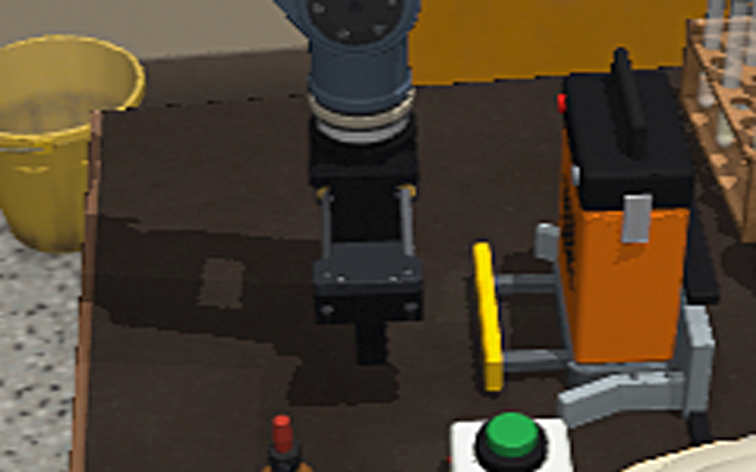

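>>> {"method": "step_arm", "body": {
  "targets": [
    {"dx": 0, "dy": 0, "dz": -0.03, "rx": 0, "ry": 0, "rz": 0},
    {"dx": 0, "dy": 0, "dz": -0.07, "rx": 0, "ry": 0, "rz": 0},
    {"dx": 0, "dy": -0.04, "dz": -0.11, "rx": 0, "ry": 0, "rz": 0},
    {"dx": 0, "dy": -0.09, "dz": -0.12, "rx": 0, "ry": 0, "rz": 0},
    {"dx": -0.02, "dy": -0.14, "dz": -0.12, "rx": 0, "ry": 0, "rz": 0}
  ],
  "gripper": 0,
  "force": 20
}}

```text
time: 11.68
position: [0.5667, -0.0826, 0.1637]
tool_rot: [0.039, 0.999, -0.001, 0.002]
ft_force: [0.8, -0.2, 0.3]
grip_width: 0.0449
```

```bash
python3 - <<'E'
from h import *
plan(.632,-.122,.12,np.pi-.08)
E
```

```text
t 11.675 p [ 0.5667 -0.0826  0.1637] ang 3.0628 tiltz [ 0.0044 -0.0025 -1.    ] F [ 0.81 -0.21  0.26] q [-0.34  0.56  1.64 -0.    0.94 -1.83]
  -> d(mm) [-68. -34.  44.] rv(deg) [-0.12  0.26  0.07]
```

>>> {"method": "step_arm", "body": {
  "targets": [
    {"dx": -0.03, "dy": -0.02, "dz": 0, "rx": 0, "ry": 0.2, "rz": 0},
    {"dx": -0.068, "dy": -0.034, "dz": 0, "rx": 0, "ry": 0.2, "rz": 0},
    {"dx": -0.068, "dy": -0.034, "dz": 0.01, "rx": 0, "ry": 0.2, "rz": 0},
    {"dx": -0.068, "dy": -0.034, "dz": 0.03, "rx": 0, "ry": 0.2, "rz": 0},
    {"dx": -0.068, "dy": -0.034, "dz": 0.044, "rx": 0, "ry": 0.2, "rz": 0}
  ]
}}

```text
time: 12.3
position: [0.6313, -0.1215, 0.1188]
tool_rot: [0.039, 0.999, -0.001, -0.0]
ft_force: [0.3, -0.5, -0.8]
grip_width: 0.0017
```

```bash
python3 lid.py 10; python3 - <<'E'
from h import *
plan(.632,-.122,.095,np.pi-.08)
E
```

```text
lid rect mm [array([733.7,  45. ]), array([130.8,  82.5]), np.float64(85.3)]
t 12.4 p [ 0.6304 -0.1211  0.118 ] ang 3.0631 tiltz [-3.1e-03 -7.0e-04 -1.0e+00] F [-0.04 -0.05  0.03] q [-0.36  0.7   1.49 -0.    0.96 -1.85]
  -> d(mm) [-1.7 -0.7 23. ] rv(deg) [-0.05 -0.17  0.09]
```

View pics/side10.png

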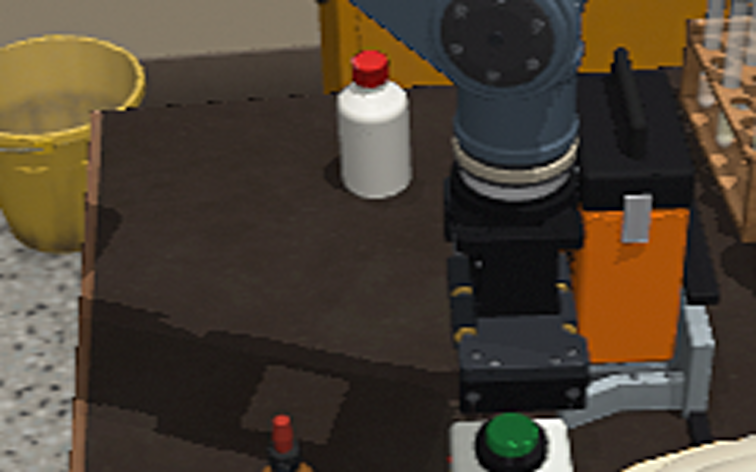

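>>> {"method": "step_arm", "body": {
  "targets": [
    {"dx": -0.0015, "dy": -0.0005, "dz": 0.01, "rx": 0, "ry": 0, "rz": 0},
    {"dx": -0.0015, "dy": -0.0005, "dz": 0.018, "rx": 0, "ry": 0, "rz": 0},
    {"dx": -0.0015, "dy": -0.0005, "dz": 0.024, "rx": 0, "ry": 0, "rz": 0},
    {"dx": -0.0015, "dy": -0.0005, "dz": 0.028, "rx": 0, "ry": 0, "rz": 0},
    {"dx": -0.0015, "dy": -0.0005, "dz": 0.031, "rx": 0, "ry": 0, "rz": 0}
  ]
}}

```text
time: 13.02
position: [0.6317, -0.1217, 0.0873]
tool_rot: [0.039, 0.999, -0.0, -0.002]
ft_force: [-1.2, 0.4, 4.5]
grip_width: 0.0002
```

```bash
python3 - <<'E'
from h import *
plan(.632,-.122,.085,np.pi-.08)
E
```

```text
t 13.025 p [ 0.6317 -0.1217  0.0873] ang 3.0631 tiltz [-3.3e-03 -6.0e-04 -1.0e+00] F [-1.15  0.39  4.49] q [-0.36  0.74  1.5  -0.    0.9  -1.85]
  -> d(mm) [-0.3 -0.2  2.3] rv(deg) [-0.05 -0.19  0.09]
```

>>> {"method": "step_arm", "body": {
  "targets": [
    {"dx": 0, "dy": 0, "dz": 0.002, "rx": 0, "ry": 0, "rz": 0},
    {"dx": 0, "dy": 0, "dz": 0.004, "rx": 0, "ry": 0, "rz": 0},
    {"dx": 0, "dy": 0, "dz": 0.006, "rx": 0, "ry": 0, "rz": 0},
    {"dx": 0, "dy": 0, "dz": 0.007, "rx": 0, "ry": 0, "rz": 0},
    {"dx": 0, "dy": 0, "dz": 0.007, "rx": 0, "ry": 0, "rz": 0}
  ]
}}

```text
time: 13.65
position: [0.6318, -0.1218, 0.085]
tool_rot: [0.039, 0.999, -0.001, -0.001]
ft_force: [-7.0, 2.2, 25.2]
grip_width: 0.0005
```

```bash
python3 - <<'E'
from h import *
plan(.632,-.122,.085,np.pi-.08)
E
```

```text
t 13.65 p [ 0.6318 -0.1218  0.085 ] ang 3.0636 tiltz [-0.0022 -0.0014 -1.    ] F [-7.03  2.25 25.24] q [-0.36  0.75  1.5  -0.    0.9  -1.85]
  -> d(mm) [-0.2 -0.2  0. ] rv(deg) [-0.09 -0.12  0.12]
```

```bash
python3 - <<'E'
from h import *
c=ld("top9");P,uv=pts(c,np.ones(c["depth"].shape,bool))
d=np.hypot(P[:,0]-.632,P[:,1]+.1215)
for a in range(0,30,2):
    s=(d>=a/1000)&(d<(a+2)/1000)&(P[:,2]>.03); print(a,s.sum(),np.percentile(P[s][:,2],[10,50,90]).round(4) if s.sum() else "")
E
```

```text
0 4 [0.0692 0.0716 0.0735]
2 9 [0.0696 0.0701 0.0719]
4 16 [0.069  0.0712 0.0729]
6 21 [0.0697 0.0712 0.0723]
8 27 [0.069  0.0707 0.0728]
10 33 [0.0692 0.0709 0.0726]
12 41 [0.069  0.0709 0.0738]
14 48 [0.0681 0.07   0.0718]
16 47 [0.0601 0.0643 0.0706]
18 54 [0.0593 0.0613 0.0627]
20 65 [0.0589 0.0612 0.0631]
22 66 [0.0583 0.0611 0.0623]
24 72 [0.0472 0.054  0.0612]
26 63 [0.0477 0.0493 0.0513]
28 81 [0.0473 0.0491 0.0511]
```

>>> {"method": "step_arm", "body": {
  "targets": [
    {"dx": 0, "dy": 0, "dz": -0.004, "rx": 0, "ry": 0, "rz": 0},
    {"dx": 0, "dy": 0, "dz": -0.012, "rx": 0, "ry": 0, "rz": 0},
    {"dx": 0, "dy": 0, "dz": -0.03, "rx": 0, "ry": 0, "rz": 0},
    {"dx": 0.02, "dy": 0, "dz": -0.06, "rx": 0, "ry": 0, "rz": 0},
    {"dx": 0.05, "dy": 0, "dz": -0.1, "rx": 0, "ry": 0, "rz": 0}
  ]
}}

```text
time: 14.28
position: [0.5821, -0.1178, 0.1856]
tool_rot: [0.039, 0.999, -0.001, -0.001]
ft_force: [0.4, 0.0, 0.8]
grip_width: 0.0005
```

```bash
python3 lid.py 11; python3 - <<'E'
from h import *
plan(.58,-.1,.18,np.pi-.08)
c=ld("side11");H=hsv(c);m=(H[...,0]>45)&(H[...,0]<85)&(H[...,1]>120)&(H[...,2]>60)
P,uv=pts(c,m);P=P[P[:,2]>.04]
print(len(P),np.median(P,0).round(4),np.percentile(P[:,2],[10,50,90]))
E
```

```text
lid rect mm [array([733.8,  45. ]), array([130.8,  82.4]), np.float64(85.4)]
t 14.375 p [ 0.582  -0.118   0.1894] ang 3.0634 tiltz [ 0.0024 -0.0035 -1.    ] F [ 0.26  0.07 -0.63] q [-0.39  0.55  1.57 -0.    1.02 -1.88]
  -> d(mm) [ 3.4 17.8  9.3] rv(deg) [-0.19  0.15  0.1 ]
185 [ 0.6319 -0.1256  0.071 ] [0.06554008 0.07104485 0.07293576]
```

View pics/side11.png

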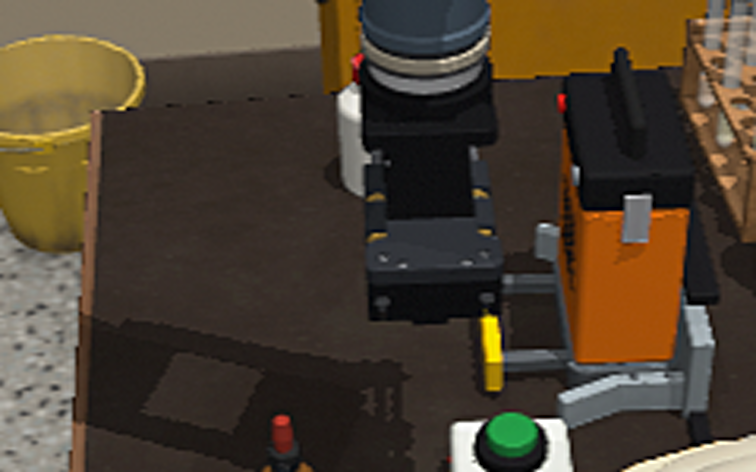

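View pics/top11.png

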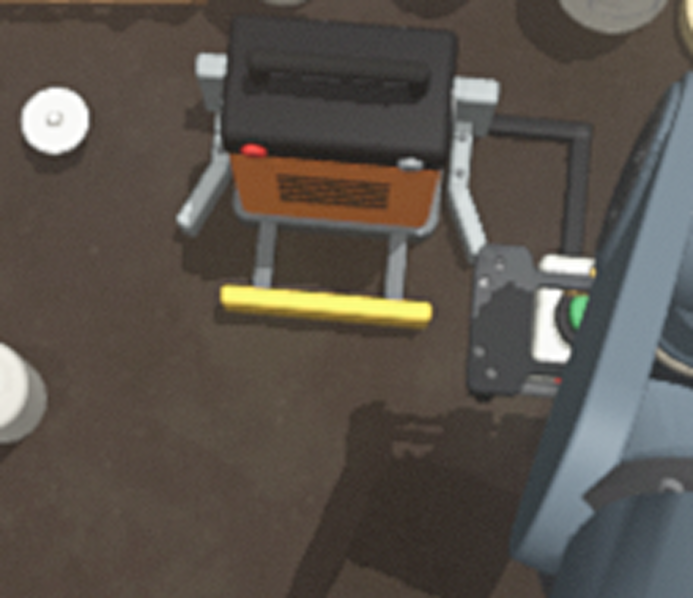

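```bash
python3 - <<'E'
from h import *
c=ld("top11");H=hsv(c)
m=(H[...,0]>22)&(H[...,0]<35)&(H[...,1]>130)&(H[...,2]>100); m[:180]=0;m[215:]=0;m[:,:240]=0;m[:,325:]=0
v,u=np.nonzero(m);r=cv2.minAreaRect(np.c_[u,v].astype(np.float32));ct=ray(c,r[0],.04);print(r,ct)
b=cv2.boxPoints(r);W=np.array([ray(c,q,.04)[:2] for q in b])*1000;rr=cv2.minAreaRect(W.astype(np.float32));print(rr)
a=-.082;u=np.array([np.cos(a),np.sin(a)]);o=ct[:2]+.096*u-np.array([.738,.044]);print("dock frame x,y",o@u,o@[-u[1],u[0]])
from rig import robot
robot.hand_in()
E
```

```text
((282.9724426269531, 195.8310546875), (66.51942443847656, 6.643638610839844), 4.763641834259033) [0.64159017 0.05324177 0.04      ]
((641.5967407226562, 53.5059700012207), (139.58663940429688, 14.226395606994629), 85.60831451416016)
dock frame x,y -0.0008428594933456319 0.0013139715617356924
the job is handed in; nothing more can be done
```

I pushed the battery box into the dock against the back stop, pressed the green button fully down and let it come up, then handed the job in at about 14.4 s of the 58 s. The hand-in gives no verdict, so success rests on the checks below.

- **Box:** I pushed low on the yellow bar with both open fingers. At the end the push force rose to 37 N with no further movement. The last picture puts the box at x about -0.8 mm and y about +1.3 mm in the dock frame, square to the dock within about 0.01 rad. It looked upright in the final pictures, though I did not measure its tilt.
- **Button:** The closed fingertips pressed it to a hard stop at 25 N. The fingertips were then at about z = 0.066 m, against a button top of 0.071 m, so it went down about 5 to 6 mm by my measurement. Afterwards the top read 0.071 m again, the same as before the press. The arm was raised clear and the wrist force was near zero.
- **Bystanders:** The crucible and both bottles looked unmoved in the pictures, but I did not re-measure them at the end.
- **Disagreement between checks:** The outline of the lid gave a box position about 3 mm short of the one from the bar and the tool. That gap was about the same in the earlier pictures, so I took it as a bias of that measurement.
- **Unplanned load:** A downward force on the bar built up at times, about 16 N early on and 23 N at the final stop. I countered it with small upward and tilt corrections and saw no tipping.

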